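# Set the dip stainer's spindle and load its slide holders

## Robot

A 7-joint arm with a two-finger parallel gripper is mounted at the origin on the work surface. World frame = base frame: x ahead of the robot, y to its left, z up, the work surface at z = 0. Lengths are in m, angles in rad, forces in N, time in s.
With the tool pointing down it reaches from about 0.4 to 0.925 m from the base axis. Payload 4.1 kg.
Tool frame: the origin (TCP) lies at the very end of the fingers, on their centre line; the grasp point (between the pads) lies 19 mm behind it; z points along the fingers, y is the line along which they close (so a half turn about z gives the same grasp; the last joint's range is limited). The gripper opens to 85 mm and grips with 20 to 120 N. Pads are 22 mm wide; open, the fingers measure 114 mm over their backs; the gripper's body (76 mm by 85 mm) begins 54 mm behind the grasp point. The pads swing forward as they close: fully open they stand 13 mm farther back than shut.
Start: joints at [-1.274, 0.398, 0.045, 1.537, -0.019, 1.207, -0.051], TCP at [0.251, 0.6, 0.231] pointing down, gripper open.
Joint ranges: [-2.82, 2.82], [-0.49, 2.23], [-1.37, 1.46], [0, 2.46], [-1.36, 4.5], [0.23, 2], [-2.94, 2.94]. Speed limits (rad/s): [2.57, 2.57, 3.14, 3.14, 3.14, 3.14, 3.14].

## Interface

Orientations are given as a unit quaternion [w, x, y, z].
In Python, from workcell import ctrl, vision gives the robot as it stands.
- The arm moves only by the shell command python3 -m creep 'ROWS'. ROWS is text: rows parted by semicolons, each of 7 numbers parted by spaces: the shift along the world's x, y, z in units of 50 mm (1.0 is 50 mm), then the turn, a rotation vector about the world's x, y, z in degrees, then the closure, from -1 (fully open) to 1 (shut). A call has 1 to 20 rows; each row shifts and turns the commanded pose from where the row before left it; what a row does not reach is not made up. A row lasts 1/8 s, in which the tool goes at most 62.5 mm and 10.7 degrees, less where a joint would pass 70% of its speed; a pose out of reach is approached as far as the arm can. A call is refused whole if a number of a shift passes 1 or a number of a turn 10.7, either way. A call with a gripper value outside its range is refused whole. The fingers move at their own pace and stop on an object; the grip force is fixed at half the most. Time passes only in rows, so rows that do not move let the fingers close. It gives the time, the measured TCP pose, the force, the opening and the grip force at its end, in the units of the state.
- ctrl.observe(): the state, without advancing time (a new reading comes with each control period).
- vision.camera(name): name is "scene" or "side" or "wrist"; returns the picture (384x512x3 uint8, red, green, blue); there is no depth.
- vision.camera_model(name): a dict with "mtx" (3x3 intrinsics, pixels), "distortion" ([k1, k2, p1, p2, k3] as OpenCV has them; the pictures are not rectified), "view" (4x4, takes a point from world to camera coordinates). Camera axes: x right, y down, z forward; pixel columns grow to the right and rows downward; lengths in m; the calibration is good to about 2 mm. A picture is of the moment at which its call begins: read the wrist's pose just before it. camera_model takes no time and is no camera call; for the wrist camera it gives the pose at the moment of the call.
- ctrl.hand_in(): hands the job in; it is judged then, once.
Trained networks look in the newest picture that a camera, given by its name, has taken for a name from the list of things; names that differ only in an ending like _2 or _b are one class to them, and where a whole thing is asked for, a point or a joint stands for the part that bears it (a point fixed in the world has none). Each returns a list of dicts, best first, with "confidence" (0 to 1); they miss things now and then, are a little off and sometimes report something else, mostly with a low value. They report only what shows in the picture. A call takes as long as a camera call.
- vision.recognise(camera, query): "pixel" ([column, row] in pixels, amid what is visible of it).
The state is a dict: "clock": time; "joints": joint angles; "dq": joint speeds; "joint_torque": joint torques, N m; "tool_pos": TCP position; "ee_rot": TCP orientation; "force": force on the tool from outside, world axes, zero at the start; "ft_torque": the same for the moment, N m; "grip_width": opening from 0.0 (shut) to 1.0 (fully open); "grasp_force": force on a finger pad.
Only numpy, scipy, OpenCV 4.12 (cv2) and the standard library are available. Lean on these libraries where they do the work, as an engineer would, in place of code of your own. Each camera call takes 0.05 s, during which the arm holds its last target. There are 200 camera calls.

## Task

Get the dip stainer ready for a run: first raise the stiff lid of the white loading chamber and leave it standing a little past upright, at about 105 degrees from closed. Then turn the eccentric spindle on its centres by hand while you watch the sprung plunger: take the plunger right down to its lowest point, then turn on until it stands at its very top, and leave it there. Stand every chrome slide holder on the bench upright on the floor of the chamber, without knocking over the blue staining jar or shoving it or the grey slide mailer far.

Things in the scene. Friction and masses are not known exactly. Their poses are not given: they have to be found in the camera images.
- chamber: the white open-topped loading chamber, fixed to the bench, 125 mm deep (x), 246 mm wide (y), walls 60 mm high and 5 mm thick, floor 5 mm thick; origin at the centre of its underside, -x is its front (towards the robot, within about 0.2 rad), the lid is hinged on its +x rim. It stands to the robot's left or right, from start to start
- chamber_in (a point): the centre of the chamber's inner floor (115 x 236 mm inside), 5 mm above the bench, axes as the chamber's
- lid_hinge (a point): the middle of the lid's hinge line, on the chamber's rear rim 60.5 mm above the bench; the hinge line runs along the chamber's y
- lid (a joint): angle of the grey lid (125 x 246 x 8 mm, 250 g), rad: 0 is closed, grows as it opens up and back, 1.57 upright, stop at 2.6. The hinge is stiff (about 0.32 N m of friction) and the lid stays wherever it is left. Starts between 0 and 0.3
- lid_bar (a point): middle of the lid's round steel grip bar: 10 mm thick, 90 mm long, parallel to the hinge, in the plane of the lid, 38 mm beyond the lid's front edge and 163 mm from the hinge line (4 mm above it when closed), held at its two ends; it can be pinched across and turns between the finger pads
- stand: fixed spindle stand, on the other side from the chamber: base 140 (x) x 260 (y) x 15 mm, origin at its underside's centre; carries the spindle between centres along its y axis, 95 mm above the bench. End posts at y = +-115 mm, 112 mm high; the plunger's bridge (120 mm in x, 30 mm in y, 165 mm high) stands over the drum at y = +57.5 mm, its scale plate reaches up to 215 mm
- hub (a point): point on the spindle axis at the middle of its knurled hub (40 mm diameter, 55 mm long), y = -57.5 mm, 95 mm up on the stand; fixed, does not turn; axes as the stand's. Grip the hub across (along x) and turn it by tilting the gripper about the stand's y, grasp after grasp; the spindle turns endlessly either way with about 0.09 N m of friction and stays where it is left
- plunger (a joint): height of the sprung plunger riding on the spindle's eccentric drum (60 mm diameter, 10 mm off axis), m: 0 at its lowest, 0.020 at its very top half a turn on: 0.010 x (1 - cos of the angle turned from the lowest). The spring presses it on the drum with 2 to 5 N. Its dark collar shows 3 mm above the bridge at 0 and rises by this amount. Starts anywhere but near the lowest
- holder1: a chrome slide holder, one of two to four alike that may be present (None if absent): a box 84 mm long (x), 28 mm wide (y), 36 mm high (z), 120 g, origin at the centre of its underside, z up; four glass slides on edge inside, their white frosted ends at +x (either end may face either way). It starts upright on the bench.
- holder2: a chrome slide holder, one of two to four alike that may be present (None if absent): a box 84 mm long (x), 28 mm wide (y), 36 mm high (z), 120 g, origin at the centre of its underside, z up; four glass slides on edge inside, their white frosted ends at +x (either end may face either way). It starts upright on the bench.
- holder3: a chrome slide holder, one of two to four alike that may be present (None if absent): a box 84 mm long (x), 28 mm wide (y), 36 mm high (z), 120 g, origin at the centre of its underside, z up; four glass slides on edge inside, their white frosted ends at +x (either end may face either way). It starts upright on the bench.
- holder4: a chrome slide holder, one of two to four alike that may be present (None if absent): a box 84 mm long (x), 28 mm wide (y), 36 mm high (z), 120 g, origin at the centre of its underside, z up; four glass slides on edge inside, their white frosted ends at +x (either end may face either way). It starts upright on the bench.
- jar: bystander: blue plastic staining jar with lid, 54 mm diameter, 85 mm high, origin at the centre of its underside; loose, stands among the holders
- mailer: bystander: grey slide mailer, a flat box 70 x 50 x 22 mm, origin at the centre of its underside; loose, lies among the holders

How it is judged:
On the way, in this order (a step that is already met when the one before it is completed fails the run):
1. the lid stands at 105 degrees from closed (97 to 113) (value of joint lid between 1.69 and 1.98 rad), for 0.3 s.
2. the plunger is at its lowest point (under 1.5 mm) (value of joint plunger below 0.0015 m), for 0.2 s.
3. the plunger is at its top (over 18.5 mm) (value of joint plunger above 0.0185 m), for 0.3 s.
At the end, for the whole second after the job is handed in: the lid stands between 97 and 113 degrees, the plunger is higher than 18.5 mm of its 20, and every slide holder stands upright (within 9 degrees) and at rest on the floor inside the chamber (all of step 1 and value of joint plunger above 0.0185 m and x of holder1 in the frame of chamber_in between -0.055 and 0.055 m and y of holder1 in the frame of chamber_in between -0.115 and 0.115 m and z of each of holder1, holder2, holder3, holder4 in the frame of chamber_in below 0.006 m and angle between each of holder1, holder2, holder3, holder4's own z axis and vertical below 0.15 rad and linear speed of each of holder1, holder2, holder3, holder4 below 0.03 m/s and x of holder2 in the frame of chamber_in between -0.055 and 0.055 m and y of holder2 in the frame of chamber_in between -0.115 and 0.115 m and x of holder3 in the frame of chamber_in between -0.055 and 0.055 m and y of holder3 in the frame of chamber_in between -0.115 and 0.115 m and x of holder4 in the frame of chamber_in between -0.055 and 0.055 m and y of holder4 in the frame of chamber_in between -0.115 and 0.115 m); the robot touches nothing.
It fails at once if the blue jar is knocked over or the jar or the mailer is shoved more than 8 cm (angle between jar's own z axis and vertical above 0.7 rad or distance of any of jar, mailer from where it was at the start of the episode above 0.08 m).
Of holder1, holder2, holder3, holder4 only 2 to 4 are there at a start; the rules pass over those that are not, and their reading is None.
At some moment in a run one of holder1, holder2, holder3, holder4 may be knocked a few centimetres aside while the robot is not near it.
Once in a run the grip may slacken for a moment while it holds something.
It also fails if it takes over 210 s, if anything falls off the work surface, if the arm or the gripper's body presses on something with over 40 N, if the wrist force passes 120 N, or if a joint passes its speed limit or range.

## Working session

There is one attempt and no reset: what is moved stays moved. The work goes in short steps, Python scripts to look and compute and a shell command to move; the robot and the scene stay as the last step left them, time stands still between calls to the robot, and variables do not carry over. Pictures are saved under pics/ and viewed, at most 14 in all, crops included, and the job is handed in when it is done.

```bash
mkdir -p pics; ls
cat > h.py <<'E'
import numpy as np, cv2
from workcell import ctrl, vision
from scipy.spatial.transform import Rotation as R
def shot(n,f=None):
    im=vision.camera(n)
    if f: cv2.imwrite('pics/'+f,im[:,:,::-1])
    return im
def ray(n,px):
    m=vision.camera_model(n);K=np.array(m['mtx']);V=np.array(m['view'])
    u=cv2.undistortPoints(np.array([[px]],float),K,np.array(m['distortion'],float))[0,0]
    d=V[:3,:3].T@np.array([u[0],u[1],1]);o=-V[:3,:3].T@V[:3,3]
    return o,d
def onz(n,px,z):
    o,d=ray(n,px);return o+d*(z-o[2])/d[2]
def proj(n,P):
    m=vision.camera_model(n);V=np.array(m['view'])
    return cv2.projectPoints(np.array(P,float).reshape(-1,3),cv2.Rodrigues(V[:3,:3])[0],V[:3,3],np.array(m['mtx']),np.array(m['distortion'],float))[0][:,0]
def st():
    s=ctrl.observe();q=s['ee_rot'];r=R.from_quat([q[1],q[2],q[3],q[0]])
    print('t',round(s['clock'],2),'p',np.round(s['tool_pos'],4),'F',np.round(s['force'],1),'w',s['grip_width'],'g',s['grasp_force'])
    print('y',np.round(r.as_matrix()[:,1],3),'z',np.round(r.as_matrix()[:,2],3),'q',np.round(s['joints'],2))
    return s,r
E
python3 - <<'E'
from h import *
st()
for n in ['scene','side']:
    shot(n,n+'0.png')
    for k in ['chamber','lid_bar','stand','plunger','holder1','jar','mailer','hub']:
        r=vision.recognise(n,k)
        print(n,k,[(np.round(a['pixel']).tolist(),round(a['confidence'],2)) for a in r])
    m=vision.camera_model(n);V=np.array(m['view']);print(-V[:3,:3].T@V[:3,3],V[2,:3])
E
```

```text
pics
t 0.0 p [0.2503 0.5992 0.2302] F [ 0.  -0.5  0.2] w 1.000533874990881 g 0.0
y [ 0.385  0.923 -0.002] z [-0.001 -0.002 -1.   ] q [-1.27  0.4   0.05  1.54 -0.02  1.21 -0.05]
scene chamber [([380.0, 200.0], 0.69)]
scene lid_bar [([384.0, 196.0], 0.76)]
scene stand [([158.0, 158.0], 0.76)]
scene plunger [([165.0, 138.0], 0.61)]
scene holder1 [([216.0, 250.0], 0.95), ([225.0, 201.0], 0.93), ([275.0, 216.0], 0.86)]
scene jar [([234.0, 149.0], 0.79)]
scene mailer [([288.0, 170.0], 0.61)]
scene hub [([153.0, 156.0], 0.79)]
[0.97043014 0.07620314 0.85171416] [-0.48460856 -0.08843174 -0.8702496 ]
side chamber [([210.0, 140.0], 0.89)]
side lid_bar [([209.0, 133.0], 0.57)]
side stand [([206.0, 132.0], 0.34)]
side plunger [([274.0, 243.0], 0.73), ([256.0, 182.0], 0.71), ([210.0, 140.0], 0.69)]
side holder1 [([256.0, 182.0], 0.85), ([269.0, 212.0], 0.7), ([310.0, 202.0], 0.59)]
side jar [([225.0, 230.0], 0.56)]
side mailer [([216.0, 196.0], 0.79), ([208.0, 142.0], 0.22)]
side hub [([281.0, 288.0], 0.98), ([256.0, 180.0], 0.48), ([268.0, 212.0], 0.47)]
[ 0.22775986 -0.73384327  0.96121378] [ 0.26305929  0.61742756 -0.74133867]
```

View pics/scene0.png

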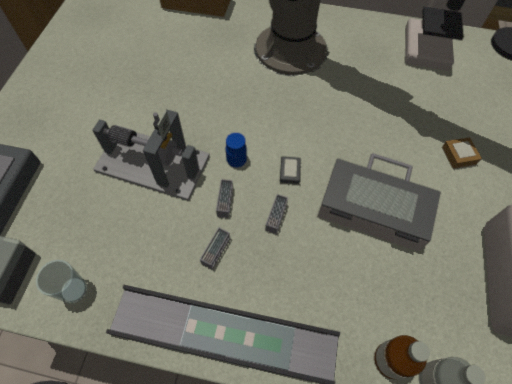

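View pics/side0.png

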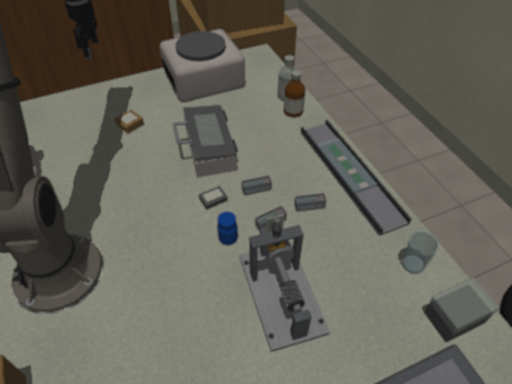

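Run:
```python
import cv2, numpy as np
a=cv2.imread('pics/scene0.png');b=cv2.imread('pics/side0.png')
C=np.zeros((600,800,3),np.uint8)
def put(im,x,y,w,h,s,ox,oy):
    c=cv2.resize(im[y:y+h,x:x+w],None,fx=s,fy=s,interpolation=cv2.INTER_CUBIC);c=cv2.convertScaleAbs(c,alpha=1.4)
    for k in range(0,w,10):
        L=8 if (x+k)%50 else 16
        cv2.line(c,(k*s,0),(k*s,L),(0,255,255),1)
        if (x+k)%50==0: cv2.putText(c,str(x+k),(k*s,26),0,.4,(0,255,255),1)
    for k in range(0,h,10):
        L=8 if (y+k)%50 else 16
        cv2.line(c,(0,k*s),(L,k*s),(0,255,255),1)
        if (y+k)%50==0: cv2.putText(c,str(y+k),(18,k*s+4),0,.4,(0,255,255),1)
    C[oy:oy+c.shape[0],ox:ox+c.shape[1]]=c[:600-oy,:800-ox]
put(a,90,100,130,100,3,0,0); put(a,310,145,135,100,3,395,0)
put(b,230,210,110,140,2,0,302);put(b,165,90,85,90,3,225,302);put(a,190,165,105,105,3,485,302)
cv2.imwrite('pics/comp.png',C)
```

```text
(no output)
```

View pics/comp.png

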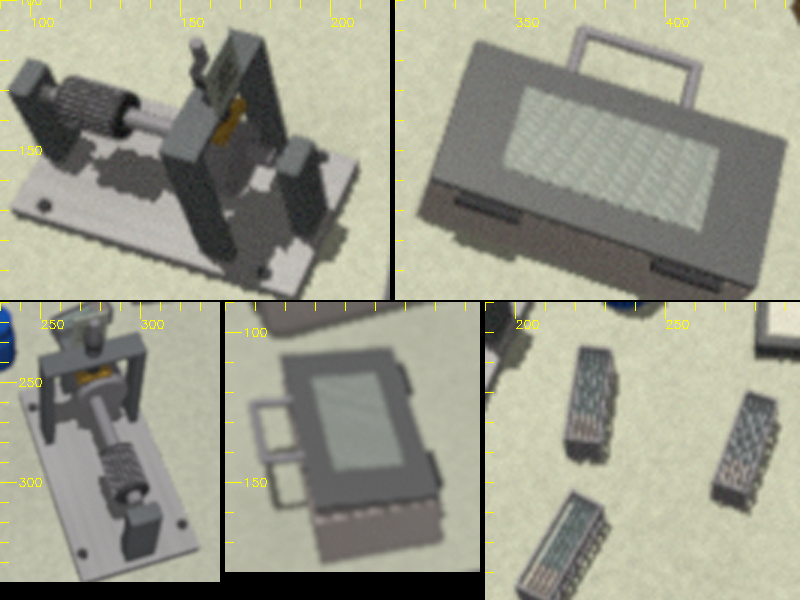

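```bash
cat >> h.py <<'E'
from scipy.optimize import least_squares
def fr(x,y,a,P):
    c,s=np.cos(a),np.sin(a);P=np.array(P,float);return np.c_[x+c*P[:,0]-s*P[:,1],y+s*P[:,0]+c*P[:,1],P[:,2]]
E
python3 - <<'E'
from h import *
def lid(th,d,y,h): # d from hinge, h above hinge plane
    return [0.0625-d*np.cos(th)+h*np.sin(th)*1, y, .0605+d*np.sin(th)+h*np.cos(th)]
def lp(th):
    f=lambda sgn:None
    return [lid(th,.125,-.123,.008),lid(th,.125,.123,.008),lid(th,0,-.123,.008),lid(th,0,.123,.008),lid(th,.163,-.045,.004),lid(th,.163,.045,.004)]
sc=[(337.3,159),(440.3,191.7),(322.3,205.3),(428.3,240.7),(373,155),(411.5,167)]
sd=[(195,159.3),(184,107.7),(236,155),(220.7,105.3),(177.3,142.7),(174.3,123.3)]
bs=[[.0625,-.123,0]];bd=[[-.0625,-.123,0],[.0625,-.123,0]]
def f(v):
    L=lp(v[3])
    return np.r_[(proj('scene',fr(*v[:3],L+bs))-np.array(sc+[(317.3,216.7)])).ravel(),(proj('side',fr(*v[:3],L+bd))-np.array(sd+[(197.3,177),(237.3,170)])).ravel()]
r=least_squares(f,[.55,.35,0,.1],loss='soft_l1');print(r.x,np.round(r.fun,1))
# stand
B=lambda sx,sy,z=.015:[.07*sx,.13*sy,z]
S=[B(1,-1,.008),B(1,1,.008),B(-1,1),[0,-.115,.112],[0,-.0575,.105]];s=[(94,170),(190,199.3),(209.3,153.3),(101.7,122),(122.3,135.7)]
D=[B(-1,-1,.008),B(1,-1,.008),[0,-.115,.112],[0,-.0575,.1]];d=[(271,349),(329,333),(301,318),(292,294)]
g=lambda v:np.r_[(proj('scene',fr(*v,S))-s).ravel(),(proj('side',fr(*v,D))-d).ravel()]
r2=least_squares(g,[.5,-.3,0],loss='soft_l1');print(r2.x,np.round(r2.fun,1))
v=r.x;print('bar',fr(*v[:3],[lid(v[3],.163,0,.004),lid(v[3],0,0,0)]),'hub',fr(*r2.x,[[0,-.0575,.095]]))
print('chin',v[:3])
for px in [(216,250),(225,201),(275,216)]: print('holder',onz('scene',px,.02))
print('jar',onz('scene',(234,149),.05),'mailer',onz('scene',(288,170),.015))
E
```

```text
[ 0.51303489  0.28444421 -0.16378462  0.09219401] [-0.3 -1.2  0.8 -0.3 -0.9 -1.4  2.5  0.6 -0.3  0.6 -1.4  0.5 -0.4 -0.4
 -0.4 -1.3 -0.9 -0.7  0.9 -1.3  0.1 -1.2  0.7 -0.   0.   0.6 -0.5  0.2
  0.   0. ]
[ 0.49530003 -0.27766067 -0.11869046] [ 0.1 -0.  -1.2  0.6  0.8 -0.6 -2.   3.1 -0.2 -2.5 -0.9  1.3 -0.1 -0.2
  0.3 -3.5 -0.4 -0.5]
bar [[0.41492616 0.30065816 0.07948936]
 [0.57469847 0.27425338 0.0605    ]] hub [[ 0.48849134 -0.33475613  0.095     ]]
chin [ 0.51303489  0.28444421 -0.16378462]
holder [ 0.69354476 -0.05874488  0.02      ]
holder [ 0.57052692 -0.06854326  0.02      ]
holder [0.58407352 0.05496971 0.02      ]
jar [ 0.44016315 -0.0762895   0.05      ] mailer [0.45019972 0.0640867  0.015     ]
```

```bash
python3 -m creep '.41 -.745 .02 0 0 -9.6 -1;.41 -.745 .02 0 0 -9.6 -1;.41 -.745 .02 0 0 -9.6 -1;.41 -.745 .02 0 0 -9.6 -1;.41 -.745 .02 0 0 -9.6 -1;.41 -.745 .02 0 0 -9.6 -1;.41 -.745 .02 0 0 -9.6 -1;.41 -.745 .02 0 0 -9.6 -1;0 0 0 0 0 0 -1'
python3 - <<'E'
from h import *
st();shot('wrist','w1.png')
print([ (a['pixel'],a['confidence']) for a in vision.recognise('wrist','lid_bar')])
print(proj('wrist',[[.415,.3007,.0795]]))
m=vision.camera_model('wrist');V=np.array(m['view']);print(-V[:3,:3].T@V[:3,3],V[:3,:3])
E
```

```text
clock: 2.02
tool_pos: [0.4168, 0.298, 0.2399]
ee_rot: [0.001, 0.765, 0.643, 0.0]
force: [-0.6, 0.6, 0.6]
grip_width: 0.998
grasp_force: 0.0
t 2.02 p [0.4168 0.298  0.2399] F [-0.6  0.6  0.6] w 0.9977879430182391 g 0.0
y [ 0.985 -0.172  0.001] z [ 0.001 -0.    -1.   ] q [-1.07  0.15  0.4   1.86 -0.06  1.14 -0.81]
[([330.3, 155.4], 0.96)]
[[251.76975659 178.96386614]]
[0.42572673 0.37452811 0.38222906] [[ 9.86408036e-01 -1.64314242e-01  1.31463437e-04]
 [-1.57277821e-01 -9.43934899e-01  2.90259528e-01]
 [-4.75696815e-02 -2.86335007e-01 -9.56947955e-01]]
```

View pics/w1.png

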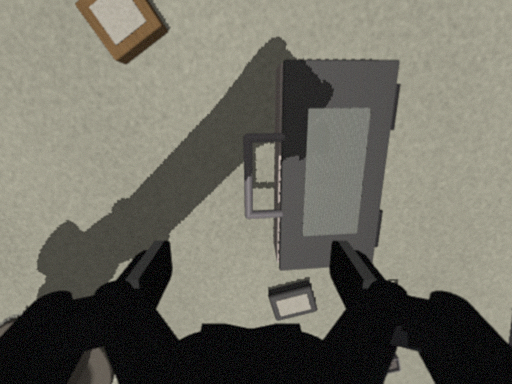

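Run:
```python
from h import *
for z in (.07,.08,.09): print(onz('wrist',(249.5,177),z), onz('wrist',(249.5,215),z),onz('wrist',(249.5,137),z))
P=[]
print(proj('wrist',[[.415,.3007,.0795]]))
```

```text
[0.41239868 0.3011885  0.07      ] [0.40441916 0.25358845 0.07      ] [0.42010457 0.34715475 0.07      ]
[0.41282555 0.3035374  0.08      ] [0.40510159 0.25746188 0.08      ] [0.42028464 0.34803146 0.08      ]
[0.41325242 0.3058863  0.09      ] [0.40578403 0.26133531 0.09      ] [0.4204647  0.34890817 0.09      ]
[[251.76975659 178.96386614]]
```

```bash
python3 -m creep '-.08 .1 0 0 0 0 .3;0 0 -.6 0 0 0 .3;0 0 -.6 0 0 0 .3;0 0 -.6 0 0 0 .3;0 0 -.6 0 0 0 .3;0 0 -.6 0 0 0 .3;0 0 -.6 0 0 0 .3;0 0 0 0 0 0 .3;0 0 0 0 0 0 1;0 0 0 0 0 0 1;0 0 0 0 0 0 1;0 0 0 0 0 0 1;0 0 0 0 0 0 1'
```

```text
clock: 3.75
tool_pos: [0.4159, 0.307, 0.0616]
ee_rot: [0.002, 0.763, 0.646, 0.005]
force: [9.5, -2.6, -5.7]
grip_width: 0.095
grasp_force: 58.3
```

Run:
```python
import numpy as np
p=np.linspace(.1236,1.857,17);r=.163
for a,b in zip(p[:-1],p[1:]):
    h=r*(np.cos(a)-np.cos(b))/.05;z=r*(np.sin(b)-np.sin(a))/.05
    print(np.round([h*.986,-h*.167,z],3))
```

```text
[ 0.062 -0.01   0.347]
[ 0.098 -0.017  0.339]
[ 0.134 -0.023  0.326]
[ 0.168 -0.028  0.309]
[ 0.2   -0.034  0.289]
[ 0.229 -0.039  0.266]
[ 0.256 -0.043  0.239]
[ 0.28  -0.047  0.209]
[ 0.301 -0.051  0.177]
[ 0.318 -0.054  0.143]
[ 0.332 -0.056  0.108]
[ 0.341 -0.058  0.071]
[ 0.347 -0.059  0.033]
[ 0.348 -0.059 -0.005]
[ 0.345 -0.059 -0.044]
[ 0.339 -0.057 -0.081]
```

```bash
python3 -m creep '.06 -.01 .35 0 0 0 1;.1 -.015 .34 0 0 0 1;.135 -.025 .325 0 0 0 1;.17 -.03 .31 0 0 0 1;.2 -.035 .29 0 0 0 1;.23 -.04 .265 0 0 0 1;.255 -.045 .24 0 0 0 1;.28 -.045 .21 0 0 0 1'
```

```text
clock: 4.75
tool_pos: [0.4832, 0.2959, 0.1763]
ee_rot: [0.0, 0.763, 0.647, 0.002]
force: [5.7, 4.5, -16.3]
grip_width: 0.091
grasp_force: 58.0
```

```bash
python3 -m creep '.3 -.05 .175 0 0 0 1;.32 -.055 .145 0 0 0 1;.33 -.055 .11 0 0 0 1;.34 -.06 .07 0 0 0 1;.35 -.06 .035 0 0 0 1;.35 -.06 -.005 0 0 0 1;.345 -.06 -.045 0 0 0 1;.34 -.055 -.08 0 0 0 1;0 0 0 0 0 0 1;0 0 0 0 0 0 1;0 0 0 0 0 0 1'
python3 - <<'E'
from h import *
s,r=st();p=np.array(s['tool_pos'])
h=-((p-[.5747,.274,0])@[.986,-.167,0]);z=p[2]+.019-.0605;print(h,z,np.hypot(h,z),np.degrees(np.arctan2(z,h)-.0245))
E
```

```text
clock: 6.12
tool_pos: [0.6178, 0.2742, 0.1995]
ee_rot: [0.0, 0.763, 0.647, 0.004]
force: [2.7, 4.2, 5.5]
grip_width: 0.092
grasp_force: 60.7
t 6.12 p [0.6178 0.2742 0.1995] F [2.7 4.2 5.5] w 0.09164345150323641 g 60.68018674850464
y [ 0.987 -0.163  0.005] z [ 0.006  0.005 -1.   ] q [-0.77  0.49  0.42  1.52 -0.21  1.16 -0.48]
-0.0424979812231535 0.15795806384039843 0.16357514585122915 103.65486874769658
```

```bash
python3 -m creep '0 0 0 0 0 0 .2;0 0 0 0 0 0 .2;0 0 0 0 0 0 .2;0 0 .8 0 0 0 .2;0 0 .8 0 0 0 .2;0 0 .6 0 0 0 .2'
python3 - <<'E'
import cv2,numpy as np
from h import *
a=shot('scene','s1.png');b=shot('side','d1.png')
a=a[105:165,138:188];b=b[200:260,250:310]
f=lambda c:cv2.convertScaleAbs(cv2.resize(c,None,fx=7,fy=7,interpolation=cv2.INTER_CUBIC),alpha=1.5)
cv2.imwrite('pics/pl.png',np.hstack([f(a),f(b)])[:,:,::-1])
st()
E
```

```text
clock: 6.88
tool_pos: [0.6161, 0.2714, 0.3078]
ee_rot: [0.0, 0.763, 0.646, 0.0]
force: [0.3, -0.2, -0.0]
grip_width: 0.399
grasp_force: 0.0
t 6.97 p [0.6177 0.2718 0.3102] F [ 0.3  0.1 -0.5] w 0.39846620649650155 g 0.0
y [ 0.986 -0.165  0.006] z [ 0.006  0.003 -1.   ] q [-0.78  0.43  0.45  1.37 -0.18  1.37 -0.5 ]
```

View pics/pl.png

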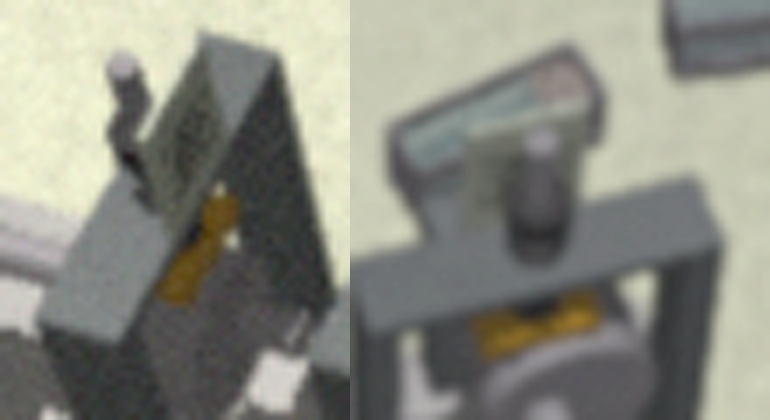

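Run:
```python
from h import *
v=[.4953,-.2777,-.1187]
t=np.linspace(0,2*np.pi,60)
for yf in (.035,.045):
  print(yf,'axis side',proj('side',fr(*v,[[0,yf,.095]])))
  for ph in np.radians([0,45,90,135,180,225,270,315]): # drum centre dir: x=sin, z=cos ; ph=0 top
    C=proj('side',fr(*v,np.c_[.01*np.sin(ph)+.03*np.cos(t),0*t+yf,.095+.01*np.cos(ph)+.03*np.sin(t)]))
    print(round(np.degrees(ph)),np.round([C[:,0].min(),C[:,0].max(),C[:,1].min(),C[:,1].max()],1))
for h in (0,.01,.02): print('collar/h',h,proj('scene',fr(*v,[[0,.0575,.168+h]])),proj('side',fr(*v,[[0,.0575,.168+h]])))
print(proj('side',fr(*v,[[-.06,.0425,.165],[.06,.0425,.165],[.06,.0725,.165]])))
print(proj('scene',fr(*v,[[.06,.0425,.165],[.06,.0725,.165],[-.06,.0725,.165]])))
```

```text
0.035 axis side [[277.91395697 260.16351559]]
0 [265.6 290.4 249.8 265.5]
45 [268.5 293.2 249.7 265.4]
90 [269.7 294.2 251.2 266.7]
135 [268.4 292.8 253.2 268.7]
180 [265.5 289.9 254.7 270. ]
225 [262.6 287.1 254.7 270.1]
270 [261.4 286.1 253.3 268.8]
315 [262.7 287.5 251.2 266.9]
0.045 axis side [[276.54148457 256.66789854]]
0 [264.3 289.  246.2 262. ]
45 [267.2 291.8 246.2 262. ]
90 [268.4 292.7 247.7 263.3]
135 [267.1 291.4 249.7 265.2]
180 [264.2 288.5 251.2 266.6]
225 [261.3 285.7 251.2 266.6]
270 [260.1 284.7 249.8 265.3]
315 [261.4 286.  247.7 263.4]
collar/h 0 [[161.07424332 129.58349409]] [[275.98952531 233.91128151]]
collar/h 0.01 [[160.17344485 126.74823595]] [[276.15536832 231.22145988]]
collar/h 0.02 [[159.25436156 123.85444177]] [[276.32368387 228.48962011]]
[[251.98404983 246.45733408]
 [303.5872885  233.67651685]
 [298.88386584 223.43594642]]
[[142.68371549 150.10879076]
 [155.53074894 153.95329719]
 [178.92792599 111.91122718]]
```

```bash
python3 -m creep '-.184 -.856 0 0 0 2.6 -1;-.184 -.856 0 0 0 0 -1;-.184 -.856 0 0 0 0 -1;-.184 -.856 0 0 0 0 -1;-.184 -.856 0 0 0 0 -1;-.184 -.856 0 0 0 0 -1;-.184 -.856 0 0 0 0 -1;-.184 -.856 0 0 0 0 -1;-.184 -.856 0 0 0 0 -1;-.184 -.856 0 0 0 0 -1;-.184 -.856 0 0 0 0 -1;-.184 -.856 0 0 0 0 -1;-.184 -.856 0 0 0 0 -1;-.184 -.856 0 0 0 0 -1;0 0 -.6 0 0 0 -1;0 0 0 0 0 0 -1'
python3 - <<'E'
from h import *
s,r=st();shot('wrist','w2.png')
for k in('hub','stand'):
  for a in vision.recognise('wrist',k)[:2]: print(k,a['pixel'],a['confidence'],onz('wrist',a['pixel'],.105))
print(proj('wrist',[[.4885,-.3348,.105]]))
E
```

```text
clock: 8.98
tool_pos: [0.4851, -0.3263, 0.273]
ee_rot: [-0.003, 0.749, 0.663, -0.001]
force: [0.3, 0.3, 0.1]
grip_width: 0.999
grasp_force: 0.0
t 8.97 p [ 0.4851 -0.3263  0.273 ] F [0.3 0.3 0.1] w 0.9991675969453295 g 0.0
y [ 0.993 -0.121 -0.006] z [-0.006  0.003 -1.   ] q [-0.05  0.32  0.72  1.65 -0.22  1.26  0.6 ]
hub [252.8, 106.4] 0.7 [ 0.49794972 -0.24880347  0.105     ]
stand [254.8, 110.8] 0.91 [ 0.50028211 -0.25398003  0.105     ]
[[252.68020327 181.99224531]]
```

View pics/w2.png

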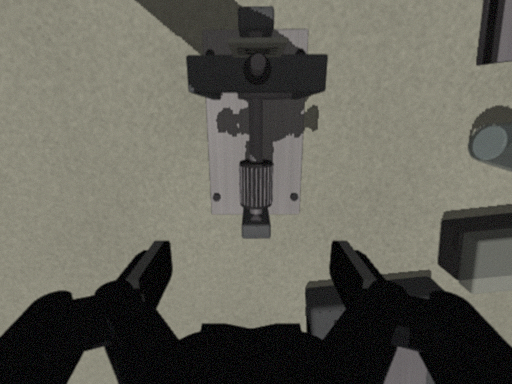

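Run:
```python
from h import *
s,r=st()
print(onz('wrist',(257,184.5),.1),onz('wrist',(257.5,130),.095))
m=vision.camera_model('wrist');print(np.array(m['view'])[:3,:3])
```

```text
t 9.12 p [ 0.4876 -0.3268  0.2765] F [ 0.   0.4 -0.2] w 0.9928329790762829 g 0.0
y [ 0.993 -0.118  0.   ] z [ 0. -0. -1.] q [-0.05  0.32  0.72  1.65 -0.22  1.26  0.6 ]
[ 0.49326896 -0.33985877  0.1       ] [ 0.50114487 -0.27569286  0.095     ]
[[ 9.93007537e-01 -1.18049392e-01  6.09979096e-04]
 [-1.13113522e-01 -9.49983874e-01  2.91094434e-01]
 [-3.37840505e-02 -2.89127964e-01 -9.56694130e-01]]
```

```bash
python3 -m creep '.11 -.145 0 0 0 0 -1;0 0 -.6 0 0 0 -1;0 0 -.6 0 0 0 -1;0 0 -.6 0 0 0 -1;0 0 -.6 0 0 0 -1;0 0 -.6 0 0 0 -1;0 0 -.5 0 0 0 -1;0 0 -.5 0 0 0 -1;0 0 0 0 0 0 -1;0 0 0 0 0 0 -1'
python3 - <<'E'
from h import *
st()
u=np.array([.993,-.118])
for a in (0,-10,-20,-30,-40,-50):
    f=lambda a:np.array([*(-np.sin(a)*u),-np.cos(a)])*.019/.05
    print(a,np.round(f(np.radians(a-10))-f(np.radians(a)),3))
E
```

```text
clock: 10.38
tool_pos: [0.4936, -0.3354, 0.0773]
ee_rot: [0.001, 0.748, 0.664, 0.0]
force: [-0.0, 0.2, -0.1]
grip_width: 0.999
grasp_force: 0.0
t 10.38 p [ 0.4936 -0.3354  0.0773] F [-0.   0.2 -0.1] w 0.9991935187769888 g 0.0
y [ 0.993 -0.119  0.002] z [ 0.002 -0.001 -1.   ] q [ 0.06  0.54  0.62  1.83 -0.39  0.89  0.74]
0 [ 0.066 -0.008  0.006]
-10 [ 0.064 -0.008  0.017]
-20 [ 0.06  -0.007  0.028]
-30 [ 0.054 -0.006  0.038]
-40 [ 0.047 -0.006  0.047]
-50 [ 0.038 -0.004  0.054]
```

```bash
python3 -m creep '.066 -.008 .006 -1.18 -9.93 0 -1;.064 -.008 .017 -1.18 -9.93 0 -1;.06 -.007 .028 -1.18 -9.93 0 -1;.054 -.006 .038 -1.18 -9.93 0 -1;.047 -.006 .047 -1.18 -9.93 0 -1;0 0 0 0 0 0 -1;0 0 0 0 0 0 -1'; python3 -c "
from h import *
st()"
```

```text
clock: 11.25
tool_pos: [0.51, -0.3332, 0.0697]
ee_rot: [0.206, 0.709, 0.64, 0.211]
force: [0.5, -0.1, 0.8]
grip_width: 0.998
grasp_force: 0.0
t 11.25 p [ 0.51   -0.3332  0.0697] F [ 0.5 -0.1  0.8] w 0.9982507585093928 g 0.0
y [ 0.821 -0.096  0.562] z [ 0.563 -0.022 -0.826] q [ 0.88  0.37 -0.21  2.17 -1.19  0.3   1.71]
```

```bash
cat >> h.py <<'E'
def goal(P,Rm):
    s,r=st();d=(np.array(P)-s['tool_pos'])/.05
    rv=np.degrees((R.from_matrix(Rm)*r.inv()).as_rotvec())
    print('need shift',np.round(d,3),'rot',np.round(rv,2))
def hubpose(a,G=(.493,-.335,.096)):
    a=np.radians(a);e=np.array([.993,-.118,0]);y=np.array([.118,.993,0])
    d=-np.sin(a)*e-np.cos(a)*np.array([0,0,1]);ty=np.cos(a)*e-np.sin(a)*np.array([0,0,1])
    return np.array(G)+.019*d,np.c_[np.cross(ty,d),ty,d]
E
python3 - <<'E'
from h import *
for a in(-30,-25,0): print(a);goal(*hubpose(a))
u=np.array([.993,-.118])
f=lambda a:np.array([*(-np.sin(a)*u),-np.cos(a)])*.019/.05
for a in range(-30,80,10):
    print(a,np.round(f(np.radians(a+10))-f(np.radians(a)),3))
E
```

```text
-30
t 11.25 p [ 0.51   -0.3332  0.0697] F [ 0.5 -0.1  0.8] w 0.9982507585093928 g 0.0
y [ 0.821 -0.096  0.562] z [ 0.563 -0.022 -0.826] q [ 0.88  0.37 -0.21  2.17 -1.19  0.3   1.71]
need shift [-0.152 -0.059  0.196] rot [-1.62  4.45 -1.46]
-25
t 11.25 p [ 0.51   -0.3332  0.0697] F [ 0.5 -0.1  0.8] w 0.9982507585093928 g 0.0
y [ 0.821 -0.096  0.562] z [ 0.563 -0.022 -0.826] q [ 0.88  0.37 -0.21  2.17 -1.19  0.3   1.71]
need shift [-0.181 -0.055  0.181] rot [-1.09  9.42 -1.37]
0
t 11.25 p [ 0.51   -0.3332  0.0697] F [ 0.5 -0.1  0.8] w 0.9982507585093928 g 0.0
y [ 0.821 -0.096  0.562] z [ 0.563 -0.022 -0.826] q [ 0.88  0.37 -0.21  2.17 -1.19  0.3   1.71]
need shift [-0.341 -0.036  0.145] rot [ 1.58 34.27 -0.87]
-30 [-0.06   0.007 -0.028]
-20 [-0.064  0.008 -0.017]
-10 [-0.066  0.008 -0.006]
0 [-0.066  0.008  0.006]
10 [-0.064  0.008  0.017]
20 [-0.06   0.007  0.028]
30 [-0.054  0.006  0.038]
40 [-0.047  0.006  0.047]
50 [-0.038  0.004  0.054]
60 [-0.028  0.003  0.06 ]
70 [-0.017  0.002  0.064]
```

```bash
python3 -m creep '-.18 -.055 .18 -1.09 9.42 -1.37 -1;-.063 .008 -.022 1.18 9.93 0 -1;-.066 .008 -.012 1.18 9.93 0 -1;-.066 .008 0 1.18 9.93 0 -1;-.066 .008 .012 1.18 9.93 0 -1;-.063 .008 .022 1.18 9.93 0 -1;-.058 .007 .033 1.18 9.93 0 -1;-.05 .006 .042 1.18 9.93 0 -1;-.042 .005 .05 1.18 9.93 0 -1;0 0 0 0 0 0 -1;0 0 0 0 0 0 -1'
python3 - <<'E'
from h import *
goal(*hubpose(55))
E
```

```text
clock: 12.62
tool_pos: [0.4901, -0.322, 0.0774]
ee_rot: [-0.306, 0.694, 0.607, -0.238]
force: [-0.3, -0.2, 0.4]
grip_width: 1.002
grasp_force: 0.0
t 12.62 p [ 0.4901 -0.322   0.0774] F [-0.3 -0.2  0.4] w 1.0019520416451038 g 0.0
y [ 0.696 -0.076 -0.714] z [-0.702  0.136 -0.699] q [ 0.18  0.97  0.45  1.25 -0.09  1.74  0.47]
need shift [-0.251 -0.224  0.153] rot [-1.07  9.64  2.04]
```

```bash
python3 -m creep '-.125 -.11 .075 -.5 4.8 1 -1;-.125 -.11 .075 -.5 4.8 1 -1;0 0 0 0 0 0 -1;0 0 0 0 0 0 -1'
python3 - <<'E'
from h import *
goal(*hubpose(55))
E
```

```text
clock: 13.12
tool_pos: [0.4765, -0.3342, 0.0853]
ee_rot: [-0.346, 0.665, 0.588, -0.304]
force: [0.1, -0.0, 0.5]
grip_width: 1.006
grasp_force: 0.0
t 13.12 p [ 0.4765 -0.3342  0.0853] F [ 0.1 -0.   0.5] w 1.0062679553993414 g 0.0
y [ 0.572 -0.068 -0.818] z [-0.811  0.103 -0.576] q [ 0.17  1.05  0.46  1.18 -0.01  1.87  0.49]
need shift [ 0.021  0.02  -0.003] rot [-0.19  0.18  0.34]
```

Run:
```python
import numpy as np
u=np.array([.993,-.118])
f=lambda a:np.array([*(-np.sin(a)*u),-np.cos(a)])*.019/.05
for a in range(55,-25,-8): print(a,np.round(f(np.radians(a-8))-f(np.radians(a)),3))
```

```text
55 [ 0.033 -0.004 -0.041]
47 [ 0.039 -0.005 -0.036]
39 [ 0.043 -0.005 -0.03 ]
31 [ 0.047 -0.006 -0.024]
23 [ 0.05  -0.006 -0.017]
15 [ 0.052 -0.006 -0.01 ]
7 [ 0.053 -0.006 -0.003]
-1 [ 0.052 -0.006  0.005]
-9 [ 0.051 -0.006  0.012]
-17 [ 0.049 -0.006  0.019]
```

```bash
python3 -m creep '.033 -.004 -.041 -.95 -7.95 0 -1;.039 -.005 -.036 -.95 -7.95 0 -1;.043 -.005 -.03 -.95 -7.95 0 -1;.047 -.006 -.024 -.95 -7.95 0 -1;.05 -.006 -.017 -.95 -7.95 0 -1;.052 -.006 -.01 -.95 -7.95 0 -1;.053 -.006 -.003 -.95 -7.95 0 -1;.052 -.006 .005 -.95 -7.95 0 -1;.051 -.006 .012 -.95 -7.95 0 -1;.049 -.006 .019 -.95 -7.95 0 -1;0 0 0 0 0 0 -1;0 0 0 0 0 0 -1'
python3 - <<'E'
from h import *
goal(*hubpose(-25))
E
```

```text
clock: 14.62
tool_pos: [0.5007, -0.3375, 0.0785]
ee_rot: [0.161, 0.729, 0.649, 0.146]
force: [0.4, 0.1, -0.3]
grip_width: 1.0
grasp_force: 0.0
t 14.62 p [ 0.5007 -0.3375  0.0785] F [ 0.4  0.1 -0.3] w 1.0003704653853105 g 0.0
y [ 0.9   -0.106  0.424] z [ 0.421 -0.045 -0.906] q [ 0.56  0.34  0.1   2.11 -0.7   0.4   1.14]
need shift [0.006 0.032 0.005] rot [-0.25  0.09 -0.2 ]
```

```bash
python3 -m creep '0 0 0 0 0 0 1;0 0 0 0 0 0 1;0 0 0 0 0 0 1;0 0 0 0 0 0 1;0 0 0 0 0 0 1;-.049 .006 -.019 .95 7.95 0 1;-.051 .006 -.012 .95 7.95 0 1;-.052 .006 -.005 .95 7.95 0 1;-.053 .006 .003 .95 7.95 0 1;0 0 0 0 0 0 1'
python3 - <<'E'
from h import *
goal(*hubpose(7))
E
```

```text
clock: 15.88
tool_pos: [0.4866, -0.3343, 0.0743]
ee_rot: [-0.053, 0.745, 0.664, -0.042]
force: [-6.6, 3.3, 3.8]
grip_width: 0.449
grasp_force: 68.2
t 15.88 p [ 0.4866 -0.3343  0.0743] F [-6.6  3.3  3.8] w 0.44871519579933 g 68.24082612991333
y [ 0.984 -0.114 -0.135] z [-0.133  0.023 -0.991] q [ 0.19  0.56  0.43  1.74 -0.2   1.02  0.57]
need shift [ 0.083 -0.009  0.056] rot [-0.54 -0.7  -0.12]
```

```bash
python3 -m creep '-.052 .006 .01 .95 7.95 0 1;-.05 .006 .017 .95 7.95 0 1;-.047 .006 .024 .95 7.95 0 1;-.043 .005 .03 .95 7.95 0 1;-.039 .005 .036 .95 7.95 0 1;-.033 .004 .041 .95 7.95 0 1;0 0 0 0 0 0 1;0 0 0 0 0 0 1'
python3 - <<'E'
from h import *
s,r=st();z=r.as_matrix()[:,2];print('G',np.array(s['tool_pos'])-.019*z,'tilt',np.degrees(np.arctan2(-z[0],-z[2])))
a=shot('scene','s2.png');b=shot('side','d2.png')
a=a[105:165,138:188];b=b[200:260,250:310]
f=lambda c:cv2.convertScaleAbs(cv2.resize(c,None,fx=7,fy=7,interpolation=cv2.INTER_CUBIC),alpha=1.5)
cv2.imwrite('pics/pl2.png',np.hstack([f(a),f(b)])[:,:,::-1])
E
```

```text
clock: 16.88
tool_pos: [0.472, -0.3325, 0.0832]
ee_rot: [-0.354, 0.662, 0.584, -0.308]
force: [-14.1, 3.0, -0.0]
grip_width: 0.448
grasp_force: 68.2
t 16.88 p [ 0.472  -0.3325  0.0832] F [-14.1   3.   -0. ] w 0.447970369532582 g 68.21573853492737
y [ 0.556 -0.066 -0.828] z [-0.821  0.109 -0.56 ] q [ 0.17  1.05  0.46  1.18 -0.01  1.88  0.49]
G [ 0.48756631 -0.33452409  0.09388156] tilt 55.714531650205394
```

View pics/pl2.png

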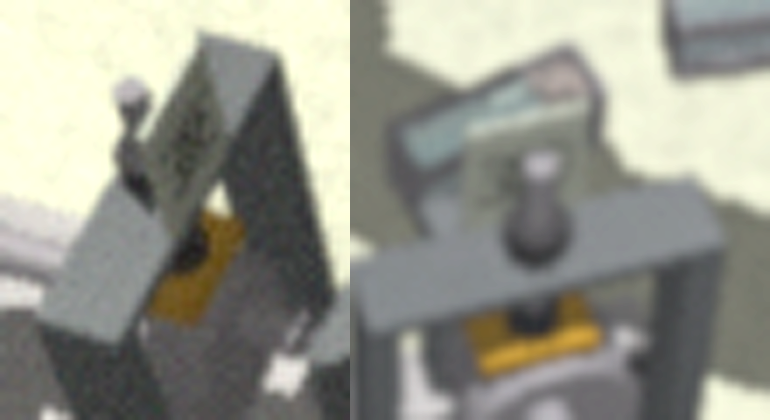

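```bash
python3 -m creep '0 0 0 0 0 0 -1;0 0 0 0 0 0 -1;.033 -.004 -.041 -.95 -7.95 0 -1;.039 -.005 -.036 -.95 -7.95 0 -1;.043 -.005 -.03 -.95 -7.95 0 -1;.047 -.006 -.024 -.95 -7.95 0 -1;.05 -.006 -.017 -.95 -7.95 0 -1;.052 -.006 -.01 -.95 -7.95 0 -1;.053 -.006 -.003 -.95 -7.95 0 -1;.052 -.006 .005 -.95 -7.95 0 -1;.051 -.006 .012 -.95 -7.95 0 -1;.049 -.006 .019 -.95 -7.95 0 -1;0 0 0 0 0 0 -1;0 0 0 0 0 0 -1'
python3 - <<'E'
from h import *
goal(*hubpose(-25,(.4885,-.3345,.094)))
E
```

```text
clock: 18.73
tool_pos: [0.5013, -0.3373, 0.078]
ee_rot: [0.16, 0.729, 0.65, 0.146]
force: [0.4, -0.0, -0.2]
grip_width: 0.999
grasp_force: 0.0
t 18.73 p [ 0.5013 -0.3373  0.078 ] F [ 0.4 -0.  -0.2] w 0.9990658872185532 g 0.0
y [ 0.9   -0.105  0.423] z [ 0.421 -0.044 -0.906] q [ 0.56  0.34  0.1   2.11 -0.7   0.4   1.14]
need shift [-0.097  0.036 -0.025] rot [-0.27  0.06 -0.26]
```

```bash
python3 -m creep '-.09 .03 -.02 0 0 0 -1;0 0 0 0 0 0 1;0 0 0 0 0 0 1;0 0 0 0 0 0 1;0 0 0 0 0 0 1;0 0 0 0 0 0 1;-.049 .006 -.019 .95 7.95 0 1;-.051 .006 -.012 .95 7.95 0 1;-.052 .006 -.005 .95 7.95 0 1;-.053 .006 .003 .95 7.95 0 1;-.052 .006 .01 .95 7.95 0 1;0 0 0 0 0 0 1;0 0 0 0 0 0 1;0 0 0 0 0 0 1'
python3 - <<'E'
from h import *
s,r=st();z=r.as_matrix()[:,2];print('G',np.array(s['tool_pos'])-.019*z,'tilt',np.degrees(np.arctan2(-z[0],-z[2])))
a=shot('scene','s3.png');b=shot('side','d3.png')
a=a[105:165,138:188];b=b[200:260,250:310]
f=lambda c:cv2.convertScaleAbs(cv2.resize(c,None,fx=7,fy=7,interpolation=cv2.INTER_CUBIC),alpha=1.5)
cv2.imwrite('pics/pl3.png',np.hstack([f(a),f(b)])[:,:,::-1])
E
```

```text
clock: 20.48
tool_pos: [0.4844, -0.3335, 0.0763]
ee_rot: [-0.099, 0.741, 0.659, -0.083]
force: [2.6, 2.2, 10.1]
grip_width: 0.45
grasp_force: 68.3
t 20.48 p [ 0.4844 -0.3335  0.0763] F [ 2.6  2.2 10.1] w 0.4496356418608879 g 68.33516836166382
y [ 0.96  -0.112 -0.256] z [-0.254  0.037 -0.967] q [ 0.17  0.63  0.44  1.65 -0.16  1.15  0.53]
G [ 0.48919381 -0.33419747  0.09470372] tilt 14.703223152615209
```

View pics/pl3.png

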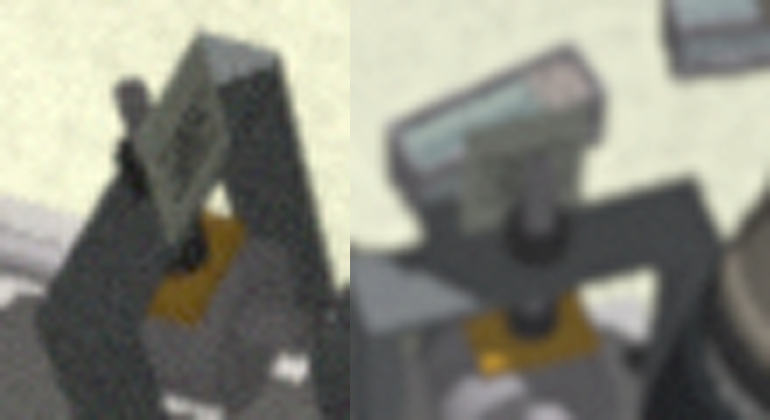

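```bash
python3 -m creep '-.05 .006 .017 .95 7.95 0 1;-.047 .006 .024 .95 7.95 0 1;-.043 .005 .03 .95 7.95 0 1;-.039 .005 .036 .95 7.95 0 1;-.033 .004 .041 .95 7.95 0 1;0 0 0 0 0 0 1;0 0 0 0 0 0 -1;0 0 0 0 0 0 -1;.033 -.004 -.041 -.95 -7.95 0 -1;.039 -.005 -.036 -.95 -7.95 0 -1;.043 -.005 -.03 -.95 -7.95 0 -1;.047 -.006 -.024 -.95 -7.95 0 -1;.05 -.006 -.017 -.95 -7.95 0 -1;.052 -.006 -.01 -.95 -7.95 0 -1;.053 -.006 -.003 -.95 -7.95 0 -1;.052 -.006 .005 -.95 -7.95 0 -1;.051 -.006 .012 -.95 -7.95 0 -1;.049 -.006 .019 -.95 -7.95 0 -1;0 0 0 0 0 0 -1;0 0 0 0 0 0 -1'
python3 - <<'E'
from h import *
goal(*hubpose(-25,(.4888,-.3345,.0945)))
E
```

```text
clock: 23.08
tool_pos: [0.4957, -0.3356, 0.0763]
ee_rot: [0.159, 0.729, 0.649, 0.146]
force: [1.2, 0.1, 0.2]
grip_width: 0.996
grasp_force: 0.0
t 23.07 p [ 0.4957 -0.3356  0.0763] F [1.2 0.1 0.2] w 0.995593573271444 g 0.0
y [ 0.9   -0.106  0.422] z [ 0.42  -0.043 -0.907] q [ 0.57  0.34  0.09  2.12 -0.7   0.4   1.15]
need shift [0.021 0.003 0.019] rot [-0.32 -0.01 -0.21]
```

```bash
python3 -m creep '.02 0 .02 0 0 0 1;0 0 0 0 0 0 1;0 0 0 0 0 0 1;0 0 0 0 0 0 1;0 0 0 0 0 0 1;-.049 .006 -.019 .95 7.95 0 1;-.051 .006 -.012 .95 7.95 0 1;-.052 .006 -.005 .95 7.95 0 1;-.053 .006 .003 .95 7.95 0 1;-.052 .006 .01 .95 7.95 0 1;-.05 .006 .017 .95 7.95 0 1;-.047 .006 .024 .95 7.95 0 1;-.043 .005 .03 .95 7.95 0 1;-.039 .005 .036 .95 7.95 0 1;-.033 .004 .041 .95 7.95 0 1;0 0 0 0 0 0 1;0 0 0 0 0 0 1'
python3 - <<'E'
from h import *
s,r=st();z=r.as_matrix()[:,2];print('G',np.array(s['tool_pos'])-.019*z,'tilt',np.degrees(np.arctan2(-z[0],-z[2])))
E
python3 -m creep '0 0 0 0 0 0 -1;0 0 0 0 0 0 -1;.033 -.004 -.041 -.95 -7.95 0 -1;.039 -.005 -.036 -.95 -7.95 0 -1;.043 -.005 -.03 -.95 -7.95 0 -1;.047 -.006 -.024 -.95 -7.95 0 -1;.05 -.006 -.017 -.95 -7.95 0 -1;.052 -.006 -.01 -.95 -7.95 0 -1;.053 -.006 -.003 -.95 -7.95 0 -1;.052 -.006 .005 -.95 -7.95 0 -1;.051 -.006 .012 -.95 -7.95 0 -1;.049 -.006 .019 -.95 -7.95 0 -1;0 0 0 0 0 0 -1;0 0 0 0 0 0 -1'
python3 - <<'E'
from h import *
shot('scene','s4.png');shot('side','d4.png')
goal(*hubpose(-25,(.4888,-.3345,.0945)))
E
```

```text
clock: 25.2
tool_pos: [0.4733, -0.3317, 0.0838]
ee_rot: [-0.349, 0.664, 0.588, -0.305]
force: [3.9, 2.5, 4.6]
grip_width: 0.448
grasp_force: 69.6
t 25.2 p [ 0.4733 -0.3317  0.0838] F [3.9 2.5 4.6] w 0.4481811965937417 g 69.63780999183655
y [ 0.567 -0.066 -0.821] z [-0.814  0.105 -0.571] q [ 0.17  1.05  0.46  1.19 -0.01  1.87  0.49]
G [ 0.48879212 -0.33370331  0.09469736] tilt 54.93406365427245
clock: 26.95
tool_pos: [0.497, -0.3358, 0.0775]
ee_rot: [0.16, 0.729, 0.649, 0.146]
force: [0.3, 0.8, 0.3]
grip_width: 0.999
grasp_force: 0.0
t 27.05 p [ 0.4983 -0.3351  0.0777] F [-0.3  0.   0.3] w 1.00078869847619 g 0.0
y [ 0.9   -0.103  0.423] z [ 0.421 -0.043 -0.906] q [ 0.56  0.34  0.1   2.11 -0.7   0.4   1.15]
need shift [-0.03  -0.008 -0.008] rot [-0.26  0.05 -0.36]
```

```bash
python3 -m creep '-.02 0 0 0 0 0 1;0 0 0 0 0 0 1;0 0 0 0 0 0 1;0 0 0 0 0 0 1;0 0 0 0 0 0 1;-.049 .006 -.019 .95 7.95 0 1;-.051 .006 -.012 .95 7.95 0 1;-.052 .006 -.005 .95 7.95 0 1;-.053 .006 .003 .95 7.95 0 1;-.052 .006 .01 .95 7.95 0 1;-.05 .006 .017 .95 7.95 0 1;0 0 0 0 0 0 1;0 0 0 0 0 0 1'
python3 - <<'E'
from h import *
s,r=st();z=r.as_matrix()[:,2];print('G',np.array(s['tool_pos'])-.019*z,'tilt',np.degrees(np.arctan2(-z[0],-z[2])))
a=shot('scene','s5.png');b=shot('side','d5.png')
a4=cv2.imread('pics/s4.png')[:,:,::-1];b4=cv2.imread('pics/d4.png')[:,:,::-1]
f=lambda c:cv2.convertScaleAbs(cv2.resize(c,None,fx=5,fy=5,interpolation=cv2.INTER_CUBIC),alpha=1.7)
S=lambda a:f(a[105:160,138:188]);D=lambda b:f(b[205:260,255:310])
cv2.imwrite('pics/pl5.png',np.vstack([np.hstack([S(a4),D(b4)]),np.hstack([S(a),D(b)])])[:,:,::-1])
E
```

```text
clock: 28.68
tool_pos: [0.4822, -0.3332, 0.078]
ee_rot: [-0.151, 0.733, 0.651, -0.129]
force: [3.9, 3.0, 10.3]
grip_width: 0.448
grasp_force: 68.4
t 28.68 p [ 0.4822 -0.3332  0.078 ] F [ 3.9  3.  10.3] w 0.448038294214504 g 68.38477849960327
y [ 0.915 -0.106 -0.389] z [-0.385  0.053 -0.921] q [ 0.17  0.71  0.45  1.55 -0.12  1.31  0.51]
G [ 0.48951051 -0.33416604  0.09554468] tilt 22.701152120206505
```

View pics/pl5.png

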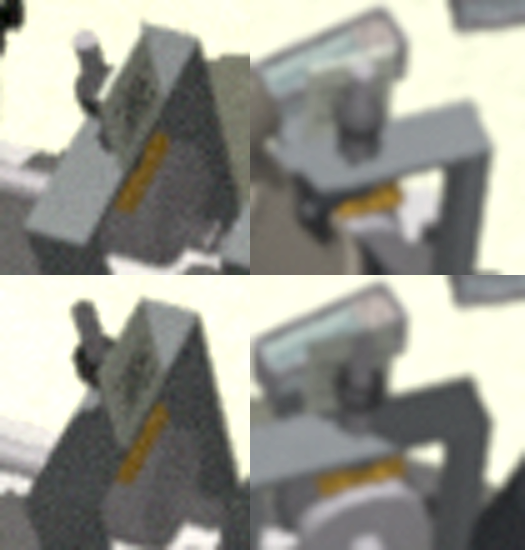

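```bash
python3 -m creep '0 0 0 0 0 0 -1;0 0 0 0 0 0 -1;.3 -.04 .72 0 0 0 -1;.3 -.04 .72 0 0 0 -1;.3 -.04 .72 0 0 0 -1;0 0 .72 -.9 -7.5 0 -1;0 0 .72 -.9 -7.5 0 -1;0 0 .72 -.9 -7.5 0 -1;0 0 .72 0 0 0 -1;.08 .72 0 0 0 9.7 -1;.08 .72 0 0 0 9.7 -1;.08 .72 0 0 0 9.7 -1;.08 .72 0 0 0 9.7 -1;.08 .72 0 0 0 9.7 -1;.08 .72 0 0 0 9.7 -1;.08 .72 0 0 0 9.7 -1;.08 .72 0 0 0 9.7 -1;.08 .72 0 0 0 9.7 -1;0 0 0 0 0 0 -1'
python3 - <<'E'
from h import *
st();a=shot('wrist','w6.png')
for k in('holder1','jar','mailer'):
  for r in vision.recognise('wrist',k): print(k,r['pixel'],round(r['confidence'],2),np.round(onz('wrist',r['pixel'],.036),4))
b=shot('scene','s6.png')
for k in('holder1','jar','mailer'):
  for r in vision.recognise('scene',k): print('scene',k,r['pixel'],round(r['confidence'],2),np.round(onz('scene',r['pixel'],.02),4))
E
```

```text
clock: 31.15
tool_pos: [0.5604, -0.012, 0.3276]
ee_rot: [-0.005, 0.08, 0.997, -0.003]
force: [-0.2, -0.5, 0.2]
grip_width: 1.002
grasp_force: 0.0
t 31.15 p [ 0.5604 -0.012   0.3276] F [-0.2 -0.5  0.2] w 1.00199821547269 g 0.0
y [ 0.159  0.987 -0.006] z [-0.01  -0.004 -1.   ] q [-0.14  0.19  0.1   1.61 -0.02  1.36  1.37]
holder1 [234.0, 232.6] 0.94 [ 0.68   -0.0689  0.036 ]
holder1 [219.0, 164.3] 0.92 [ 0.5568 -0.0709  0.036 ]
holder1 [296.1, 160.5] 0.8 [0.5712 0.0536 0.036 ]
jar [197.8, 86.2] 0.75 [ 0.4352 -0.0795  0.036 ]
mailer [291.6, 78.1] 0.69 [0.4479 0.0608 0.036 ]
scene holder1 [275.7, 212.7] 0.95 [0.5754 0.0551 0.02  ]
scene holder1 [226.6, 199.2] 0.93 [ 0.565 -0.066  0.02 ]
scene holder1 [218.3, 250.3] 0.72 [ 0.6932 -0.0536  0.02  ]
scene jar [288.0, 169.5] 0.62 [0.4519 0.0639 0.02  ]
scene mailer [288.9, 166.8] 0.83 [0.4435 0.0648 0.02  ]
scene mailer [233.9, 148.8] 0.27 [ 0.4198 -0.0824  0.02  ]
```

View pics/w6.png

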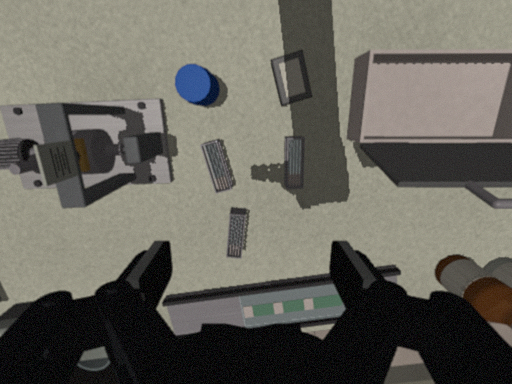

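```bash
cat > ax.py <<'E'
from h import *
def ax(n,p,q,z=.036):
    a=onz(n,p,z);b=onz(n,q,z);d=b-a
    print('c',np.round((a+b)[:2]/2,4),'len',round(np.linalg.norm(d),4),'axis deg',round(np.degrees(np.arctan2(d[1],d[0])),1))
E
python3 - <<'E'
from ax import *
ax('wrist',(240,208.5),(234,256.5));ax('wrist',(210,143),(223.5,188.5));ax('wrist',(294,136.5),(294,188))
E
```

```text
c [ 0.6831 -0.0639] len 0.0929 axis deg -16.9
c [ 0.5604 -0.0748] len 0.0778 axis deg 4.9
c [0.5756 0.0501] len 0.0845 axis deg -6.9
```

```bash
python3 -m creep '.15 .625 -.6 0 0 2 -1;.15 .625 -.6 0 0 0 -1;0 0 -.8 0 0 0 -1;0 0 -.8 0 0 0 -1;0 0 -.8 0 0 0 -1;0 0 -.8 0 0 0 -1;0 0 -.7 0 0 0 -1;0 0 -.6 0 0 0 -1;0 0 -.4 0 0 0 -1;0 0 0 0 0 0 -1;0 0 0 0 0 0 -1'
python3 - <<'E'
from h import *
st()
E
```

```text
clock: 32.92
tool_pos: [0.5767, 0.0469, 0.0245]
ee_rot: [-0.003, 0.065, 0.998, -0.003]
force: [-0.5, 0.2, -0.5]
grip_width: 1.0
grasp_force: 0.0
t 32.92 p [0.5767 0.0469 0.0245] F [-0.5  0.2 -0.5] w 1.0000318619882975 g 0.0
y [ 0.13   0.992 -0.006] z [-0.006 -0.006 -1.   ] q [-0.19  0.51  0.05  1.89 -0.03  0.75  1.31]
```

```bash
python3 -m creep '0 .06 -.3 0 0 0 -1;0 0 0 0 0 0 -1;0 0 0 0 0 0 1;0 0 0 0 0 0 1;0 0 0 0 0 0 1;0 0 0 0 0 0 1;0 0 0 0 0 0 1;0 0 0 0 0 0 1;0 0 .4 0 0 0 1;0 0 .6 0 0 0 1'
python3 - <<'E'
from h import *
s,r=st()
a=-.1655;c=np.array([.5135,.2845]) 
for y in(-.075,0,.075): print(y,fr(*c,a,[[-.01,y,.013]]))
E
```

```text
clock: 34.17
tool_pos: [0.5737, 0.0495, 0.0574]
ee_rot: [-0.006, 0.065, 0.998, -0.004]
force: [-0.6, 0.3, -0.7]
grip_width: 0.318
grasp_force: 59.5
t 34.17 p [0.5737 0.0495 0.0574] F [-0.6  0.3 -0.7] w 0.3178025404348836 g 59.45594251155853
y [ 0.129  0.992 -0.008] z [-0.013 -0.007 -1.   ] q [-0.2   0.46  0.05  1.87 -0.02  0.82  1.3 ]
-0.075 [[0.49128072 0.21217225 0.013     ]]
0 [[0.50363664 0.28614746 0.013     ]]
0.075 [[0.51599255 0.36012266 0.013     ]]
```

```bash
python3 -m creep '-.4 0 .7 0 0 -2 1;-.64 0 .7 0 0 0 1;-.63 0 .7 0 0 0 1;.065 .775 0 0 0 0 1;.065 .775 0 0 0 0 1;.065 .775 0 0 0 0 1;.065 .775 0 0 0 0 1;.065 .775 0 0 0 0 1;.065 .775 0 0 0 0 1;.065 .775 0 0 0 0 1;.065 .775 0 0 0 0 1;0 0 0 0 0 0 1;0 0 0 0 0 0 1'
python3 - <<'E'
from h import *
a=np.radians(80.5);goal((.516,.360,.014),np.c_[[-np.sin(a),np.cos(a),0],[np.cos(a),np.sin(a),0],[0,0,-1]])
E
```

```text
clock: 35.8
tool_pos: [0.518, 0.3585, 0.1625]
ee_rot: [-0.004, 0.082, 0.997, -0.004]
force: [-0.7, 0.0, -0.5]
grip_width: 0.316
grasp_force: 59.5
t 35.8 p [0.518  0.3585 0.1625] F [-0.7  0.  -0.5] w 0.31564894843570573 g 59.45636987686157
y [ 0.164  0.986 -0.01 ] z [-0.009 -0.008 -1.   ] q [-0.62  0.43 -0.08  1.65  0.04  1.08  0.7 ]
need shift [-0.041  0.029 -2.971] rot [ 0.46 -0.54 -0.05]
```

```bash
python3 -m creep '-.04 .03 -.7 .4 -.5 0 1;0 0 -.7 0 0 0 1;0 0 -.7 0 0 0 1;0 0 -.5 0 0 0 1;0 0 -.2 0 0 0 1;0 0 -.1 0 0 0 1;0 0 0 0 0 0 1;0 0 0 0 0 0 1'
```

```text
clock: 36.8
tool_pos: [0.517, 0.3621, 0.0198]
ee_rot: [0.001, 0.082, 0.997, 0.001]
force: [0.0, 0.1, -1.5]
grip_width: 0.316
grasp_force: 59.6
```

```bash
python3 -m creep '0 0 -.1 0 0 0 1;0 0 0 0 0 0 1;0 0 0 0 0 0 0;0 0 0 0 0 0 0;0 0 0 0 0 0 0;0 0 .3 0 0 0 0;0 0 .7 0 0 0 0;0 0 .7 0 0 0 0;0 0 .7 0 0 0 0;0 0 .6 0 0 0 0;0 0 0 0 0 0 -1'
python3 - <<'E'
from h import *
st();b=shot('scene','s7.png')
for r in vision.recognise('scene','holder1'): print(r['pixel'],round(r['confidence'],2),np.round(onz('scene',r['pixel'],.02),4))
E
```

```text
clock: 38.17
tool_pos: [0.5181, 0.3637, 0.1674]
ee_rot: [0.003, 0.082, 0.997, 0.004]
force: [0.0, -0.7, -0.3]
grip_width: 0.692
grasp_force: 0.0
t 38.17 p [0.5181 0.3637 0.1674] F [ 0.  -0.7 -0.3] w 0.6920762823949284 g 0.0
y [0.163 0.987 0.008] z [ 0.007  0.007 -1.   ] q [-0.62  0.41 -0.08  1.66  0.04  1.06  0.7 ]
[216.3, 248.5] 0.82 [ 0.69  -0.059  0.02 ]
[408.2, 205.3] 0.81 [0.4898 0.3625 0.02  ]
```

```bash
python3 -m creep '-.06 -.775 0 0 0 0 -1;-.06 -.775 0 0 0 0 -1;-.06 -.775 0 0 0 0 -1;-.06 -.775 0 0 0 0 -1;-.06 -.775 0 0 0 0 -1;-.06 -.775 0 0 0 0 -1;-.06 -.775 0 0 0 0 -1;-.06 -.775 0 0 0 0 -1;.33 -.645 .2 0 0 3.6 -1;.33 -.645 .2 0 0 3.6 -1;.33 -.645 .2 0 0 3.6 -1;.33 -.645 .2 0 0 3.6 -1;0 0 0 0 0 0 -1;0 0 0 0 0 0 -1'
python3 - <<'E'
from ax import *
st();b=shot('wrist','w8.png')
for r in vision.recognise('wrist','holder1'): print(r['pixel'],round(r['confidence'],2),np.round(onz('wrist',r['pixel'],.03),4))
print(proj('wrist',fr(.5604,-.0748,.085,[[-.042,-.014,.036],[.042,-.014,.036],[.042,.014,.036],[-.042,.014,.036]])))
E
```

```text
clock: 40.02
tool_pos: [0.5574, -0.0764, 0.2023]
ee_rot: [-0.001, -0.044, 0.999, 0.001]
force: [-0.3, -0.0, -0.2]
grip_width: 0.998
grasp_force: 0.0
t 40.02 p [ 0.5574 -0.0764  0.2023] F [-0.3 -0.  -0.2] w 0.9977995994220114 g 0.0
y [-0.087  0.996  0.003] z [-0.002  0.003 -1.   ] q [-0.03  0.27  0.11  1.78 -0.03  1.09  1.75]
[252.5, 271.3] 0.55 [ 0.686  -0.0614  0.03  ]
[[238.78589338 144.63649269]
 [239.37172823 213.88694638]
 [262.23785196 213.94983542]
 [263.47191799 144.72824403]]
```

View pics/w8.png

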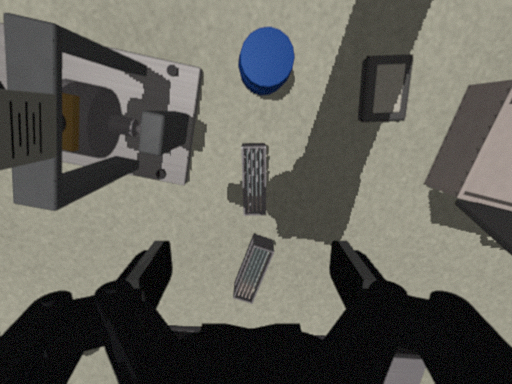

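Run:
```python
from ax import *
st();ax('wrist',(254.5,144),(254.5,213.5));ax('wrist',(262.5,241),(244,296))
```

```text
t 40.12 p [ 0.5575 -0.0757  0.2026] F [0.4 0.2 0. ] w 1.0007435037706536 g 0.0
y [-0.089  0.996  0.003] z [-0.002  0.003 -1.   ] q [-0.03  0.27  0.11  1.78 -0.03  1.09  1.75]
c [ 0.5594 -0.0707] len 0.0842 axis deg 5.3
c [ 0.6793 -0.0615] len 0.0854 axis deg -11.2
```

```bash
python3 -m creep '.04 .1 -.8 0 0 0 -1;0 0 -.8 0 0 0 -1;0 0 -.8 0 0 0 -1;0 0 -.8 0 0 0 -1;0 0 -.45 0 0 0 -1;0 0 -.2 0 0 0 -1;0 0 0 0 0 0 1;0 0 0 0 0 0 1;0 0 0 0 0 0 1;0 0 0 0 0 0 1;0 0 0 0 0 0 1;0 0 0 0 0 0 1;0 0 .4 0 0 0 1;0 0 .6 0 0 0 1'
```

```text
clock: 41.88
tool_pos: [0.5589, -0.0723, 0.0607]
ee_rot: [-0.001, -0.043, 0.999, 0.001]
force: [0.2, -0.4, -0.7]
grip_width: 0.312
grasp_force: 59.9
```

```bash
python3 -m creep '0 0 .7 0 0 0 1;0 0 .7 0 0 0 1;0 0 .7 0 0 0 1;-.22 .717 0 0 0 -1.5 1;-.22 .717 0 0 0 -1.5 1;-.22 .717 0 0 0 -1.5 1;-.22 .717 0 0 0 -1.5 1;-.22 .717 0 0 0 -1.5 1;0 .717 0 0 0 -1.5 1;0 .717 0 0 0 -1.5 1;0 .717 0 0 0 -1.5 1;0 .717 0 0 0 -1.5 1;0 .717 0 0 0 -1.4 1;0 0 0 0 0 0 1;0 0 0 0 0 0 1'
python3 - <<'E'
from h import *
a=np.radians(80.5);goal((.5036,.286,.014),np.c_[[-np.sin(a),np.cos(a),0],[np.cos(a),np.sin(a),0],[0,0,-1]])
E
```

```text
clock: 43.75
tool_pos: [0.5051, 0.285, 0.1657]
ee_rot: [-0.0, 0.087, 0.996, 0.0]
force: [0.1, -1.2, -1.2]
grip_width: 0.314
grasp_force: 59.9
t 43.75 p [0.5051 0.285  0.1657] F [ 0.1 -1.2 -1.2] w 0.31406273397735424 g 59.94302988052368
y [0.173 0.985 0.   ] z [-0.  0. -1.] q [-0.55  0.33 -0.04  1.78  0.02  1.03  0.8 ]
need shift [-0.03   0.019 -3.033] rot [-0.   -0.    0.44]
```

```bash
python3 -m creep '-.03 .02 -.7 0 0 0 1;0 0 -.7 0 0 0 1;0 0 -.7 0 0 0 1;0 0 -.5 0 0 0 1;0 0 -.2 0 0 0 1;0 0 -.1 0 0 0 1;0 0 -.1 0 0 0 1;0 0 0 0 0 0 1;0 0 0 0 0 0 0;0 0 0 0 0 0 0;0 0 0 0 0 0 0;0 0 .3 0 0 0 0;0 0 .7 0 0 0 0;0 0 .7 0 0 0 0;0 0 .7 0 0 0 0;0 0 .7 0 0 0 -1'
python3 - <<'E'
from h import *
st();b=shot('scene','s9.png')
for r in vision.recognise('scene','holder1'): print(r['pixel'],round(r['confidence'],2),np.round(onz('scene',r['pixel'],.02),4))
E
```

```text
clock: 45.75
tool_pos: [0.5039, 0.2872, 0.1735]
ee_rot: [0.001, 0.086, 0.996, 0.001]
force: [-0.0, 0.3, 1.2]
grip_width: 0.696
grasp_force: 0.0
t 45.75 p [0.5039 0.2872 0.1735] F [-0.   0.3  1.2] w 0.6958920646933299 g 0.0
y [0.172 0.985 0.003] z [ 0.002  0.002 -1.   ] q [-0.55  0.32 -0.04  1.78  0.02  1.04  0.79]
[380.0, 195.3] 0.7 [0.4767 0.2943 0.02  ]
[215.9, 248.9] 0.62 [ 0.6911 -0.0596  0.02  ]
[413.6, 203.0] 0.62 [0.4807 0.3753 0.02  ]
```

```bash
python3 -m creep '0 -.9 0 0 0 0 -1;0 -.9 0 0 0 0 -1;0 -.9 0 0 0 0 -1;0 -.9 0 0 0 0 -1;0 -.9 0 0 0 0 -1;.78 -.61 .15 0 0 -.8 -1;.78 -.61 .15 0 0 -.8 -1;.78 -.61 .15 0 0 -.8 -1;.78 -.61 .15 0 0 -.8 -1;0 0 0 0 0 0 -1;0 0 0 0 0 0 -1'
python3 - <<'E'
from ax import *
st();im=shot('wrist','w10.png')
for r in vision.recognise('wrist','holder1'): print(r['pixel'],round(r['confidence'],2),np.round(onz('wrist',r['pixel'],.03),4))
E
```

```text
clock: 47.22
tool_pos: [0.6591, -0.0593, 0.2006]
ee_rot: [-0.0, 0.114, 0.993, 0.001]
force: [0.2, 1.3, 0.7]
grip_width: 0.998
grasp_force: 0.0
t 47.23 p [ 0.6591 -0.0593  0.2006] F [0.2 1.3 0.7] w 0.998113835563062 g 0.0
y [0.227 0.974 0.002] z [-0.001  0.002 -1.   ] q [-0.08  0.45  0.15  1.54 -0.07  1.16  1.42]
[254.5, 196.9] 0.85 [ 0.6841 -0.0595  0.03  ]
```

View pics/w10.png

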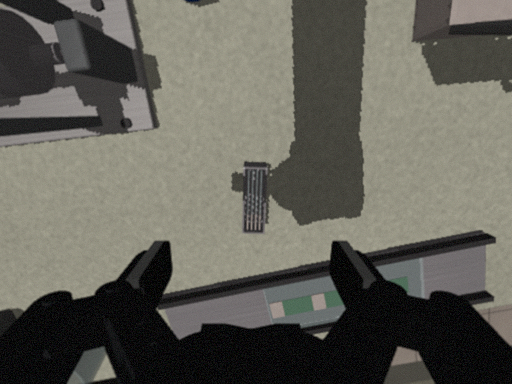

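Run:
```python
from ax import *
st();ax('wrist',(256.5,162.5),(254.5,231.5))
```

```text
t 47.33 p [ 0.6589 -0.0584  0.2009] F [-0.5  0.2 -0.1] w 0.9974338015782555 g 0.0
y [0.225 0.974 0.002] z [-0.     0.003 -1.   ] q [-0.08  0.44  0.14  1.54 -0.07  1.16  1.42]
c [ 0.6842 -0.0584] len 0.0866 axis deg -14.3
```

```bash
python3 -m creep '.5 0 -.6 0 0 -1 -1;0 0 -.8 0 0 0 -1;0 0 -.8 0 0 0 -1;0 0 -.8 0 0 0 -1;0 0 -.6 0 0 0 -1;0 0 -.2 0 0 0 -1;0 0 0 0 0 0 1;0 0 0 0 0 0 1;0 0 0 0 0 0 1;0 0 0 0 0 0 1;0 0 0 0 0 0 1;0 0 0 0 0 0 1;0 0 .4 0 0 0 1;0 0 .6 0 0 0 1;0 0 .7 0 0 0 1;0 0 .7 0 0 0 1;0 0 .7 0 0 0 1'
python3 - <<'E'
from h import *
a=np.radians(80.5);goal((.4913,.212,.165),np.c_[[-np.sin(a),np.cos(a),0],[np.cos(a),np.sin(a),0],[0,0,-1]])
E
```

```text
clock: 49.45
tool_pos: [0.6844, -0.0599, 0.1681]
ee_rot: [0.0, 0.123, 0.992, 0.001]
force: [0.2, 0.0, -1.1]
grip_width: 0.313
grasp_force: 59.8
t 49.45 p [ 0.6844 -0.0599  0.1681] F [ 0.2  0.  -1.1] w 0.31291724952695393 g 59.83088672161102
y [0.244 0.97  0.002] z [ 0.001  0.002 -1.   ] q [-0.08  0.52  0.15  1.51 -0.08  1.12  1.41]
need shift [-3.862  5.438 -0.061] rot [-0.09  0.05  4.63]
```

```bash
python3 -m creep '-.76 .2 0 0 0 .9 1;-.76 .2 0 0 0 .9 1;-.76 .2 0 0 0 .9 1;-.76 .2 0 0 0 .9 1;-.76 .2 0 0 0 .9 1;-.01 .74 0 0 0 0 1;-.01 .74 0 0 0 0 1;-.01 .74 0 0 0 0 1;-.01 .74 0 0 0 0 1;-.01 .74 0 0 0 0 1;-.01 .74 0 0 0 0 1;0 0 0 0 0 0 1;0 0 0 0 0 0 1'
python3 - <<'E'
from h import *
a=np.radians(80.5);goal((.4913,.212,.014),np.c_[[-np.sin(a),np.cos(a),0],[np.cos(a),np.sin(a),0],[0,0,-1]])
E
```

```text
clock: 51.08
tool_pos: [0.4917, 0.2112, 0.1665]
ee_rot: [0.0, 0.084, 0.996, 0.0]
force: [-0.8, 0.7, -0.9]
grip_width: 0.315
grasp_force: 59.9
t 51.08 p [0.4917 0.2112 0.1665] F [-0.8  0.7 -0.9] w 0.3152936628054191 g 59.86386716365814
y [0.168 0.986 0.001] z [ 0.001  0.001 -1.   ] q [-0.46  0.26 -0.03  1.89  0.01  1.    0.91]
need shift [-0.009  0.017 -3.05 ] rot [-0.03  0.05  0.15]
```

```bash
python3 -m creep '0 0 -.7 0 0 0 1;0 0 -.7 0 0 0 1;0 0 -.7 0 0 0 1;0 0 -.5 0 0 0 1;0 0 -.2 0 0 0 1;0 0 -.1 0 0 0 1;0 0 -.12 0 0 0 1;0 0 0 0 0 0 1;0 0 0 0 0 0 0;0 0 0 0 0 0 0;0 0 0 0 0 0 0;0 0 .3 0 0 0 0;0 0 .7 0 0 0 0;0 0 .7 0 0 0 0;0 0 .7 0 0 0 0;0 0 .7 0 0 0 0;-.7 -.3 .5 0 0 0 0;-.7 -.3 .5 0 0 0 0;0 0 0 0 0 0 0'
python3 - <<'E'
from h import *
st();w=shot('wrist','w11.png');a=shot('scene','s11.png')
for n in('wrist','scene'):
  for r in vision.recognise(n,'holder1'): print(n,np.round(r['pixel']),round(r['confidence'],2),np.round(onz(n,r['pixel'],.03),4))
b=shot('side','d11.png')
f=lambda c,k:cv2.convertScaleAbs(cv2.resize(c,None,fx=k,fy=k,interpolation=cv2.INTER_CUBIC),alpha=1.5)
C=np.zeros((600,800,3),np.uint8)
C[:288,:384]=cv2.resize(w,(384,288))
t=f(a[80:260,80:450],1.1);C[:t.shape[0],390:390+t.shape[1]]=t
t=f(a[105:160,138:188],5);C[300:575,:250]=t
t=f(b[205:260,255:310],5);C[300:575,255:530]=t
t=f(b[95:185,165:250],3);C[300:570,535:790]=t
cv2.imwrite('pics/fin.png',C[:,:,::-1])
E
```

```text
clock: 53.45
tool_pos: [0.421, 0.1817, 0.2227]
ee_rot: [0.002, 0.084, 0.996, 0.002]
force: [-0.3, 0.5, -0.3]
grip_width: 0.498
grasp_force: 0.0
t 53.45 p [0.421  0.1817 0.2227] F [-0.3  0.5 -0.3] w 0.4981846747488775 g 0.0
y [0.167 0.986 0.004] z [ 0.004  0.003 -1.   ] q [-0.47  0.06 -0.03  1.99  0.    1.09  0.9 ]
wrist [394. 218.] 0.89 [0.5132 0.3591 0.03  ]
wrist [335. 234.] 0.86 [0.5241 0.2809 0.03  ]
wrist [279. 219.] 0.84 [0.4903 0.2088 0.03  ]
scene [349. 186.] 0.63 [0.4725 0.2167 0.03  ]
scene [379. 199.] 0.63 [0.4928 0.2893 0.03  ]
scene [409. 206.] 0.58 [0.4962 0.3609 0.03  ]
```

View pics/fin.png

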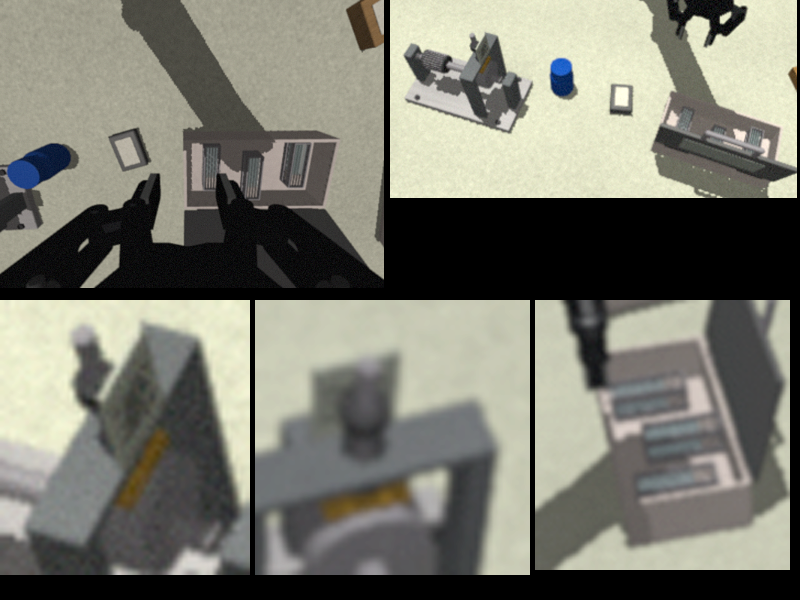

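```bash
python3 -c "
from h import *
print(ctrl.hand_in())"
```

```text
the job is handed in; nothing more can be done
None
```

I handed in the job at about 53 s of the 210 s allowed: lid at about 104°, plunger taken to its lowest and then left at its top within image accuracy, and all three holders standing in the chamber, the middle one shifted slightly from where I set it. The jar and mailer look undisturbed in the last pictures, but the interface returned no verdict.

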